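# Lay the serving board for a meal

### The arm

A 6-joint arm with a two-finger parallel gripper is mounted at the origin on a cart in front of the work surface, level with it; the furniture and walls round the work are solid. World frame = base frame: x ahead of the robot, y to its left, z up, the work surface at z = 0. Lengths are in m, angles in rad, forces in N, time in s.
With the tool pointing down it reaches from about 0.375 to 0.975 m from the base axis. Payload 3.8 kg.
Tool frame: the origin (TCP) lies midway between the tips of the shut fingers; the grasp point (between the pads) lies 19 mm behind it; z points along the fingers, y is the line along which they close (so a half turn about z gives the same grasp; the last joint's range is limited). The gripper opens to 88 mm and grips with 3 to 60 N. Pads are 18 mm wide; open, the fingers measure 123 mm over their backs; the gripper's body (75 mm by 187 mm) begins 45 mm behind the grasp point.
Start: joints at [1.072, 0.264, 1.604, -0, 1.274, -0.037], TCP at [0.301, 0.604, 0.239] pointing down, gripper open.
Joint ranges: [-2.63, 2.63], [-0.94, 2.18], [0.31, 2.57], [-1.31, 4.45], [0, 2.66], [-2.55, 2.55]. Speed limits (rad/s): [2.57, 2.57, 3.14, 3.14, 3.14, 3.14].

### API

Orientations are given as a unit quaternion [w, x, y, z].
In Python, from rig import readout, imaging, r gives the robot as it stands.
- The arm moves only by the shell command python3 -m pendant 'ROWS' [OPENING] [FORCE]. ROWS is JSON, a list of rows, each a list of 2 entries, a list of its own where there are three numbers: the shift along the world's x, y, z in mm, then the turn about the world's z in rad. A call has exactly 5 rows; each row shifts and turns the commanded pose from where the row before left it; what a row does not reach is not made up. A row lasts 1/12 s, in which the tool goes at most 41.7 mm and 7.16 degrees, less where a joint would pass 70% of its speed; a pose out of reach is approached as far as the arm can. A call is refused whole if a number of a shift passes 41.7 or a number of a turn 0.125, either way. A call with a gripper value outside its range is refused whole. OPENING is the closure, from 0 (fully open) to 1 (shut), set as the call begins (- or left out, the last holds). The fingers move at their own pace and stop on an object; FORCE is the grip in N (left out, the last holds). Time passes only in rows, so rows that do not move let the fingers close, or fill a call up. It gives the time, the measured TCP pose, the force, the opening and the grip force at its end, in the units of the state.
- readout.state(): the state, without advancing time (a new reading comes with each control period).
- imaging.grab_frame(name): name is "scene" or "top" or "wrist"; returns (picture, depth): 420x560x3 uint8, red, green, blue; 420x560 float32, m along the optical axis (not along the pixel's ray), 0 where there is no reading.
- imaging.get_calibration(name): a dict with "fx", "fy", "cx", "cy" (pixels), "k1" (the pictures are not rectified: a ray, as slopes to the right and down, at radius r is drawn at 1 + k1 r^2 times it, then the intrinsics apply), "R" (3x3) and "t" (3): a world point X has camera coordinates R X + t. Camera axes: x right, y down, z forward; pixel columns grow to the right and rows downward; lengths in m; the calibration is good to about 2 mm. A picture is of the moment at which its call begins: read the wrist's pose just before it. get_calibration takes no time and is no camera call; for the wrist camera it gives the pose at the moment of the call.
- r.finish_job(): hands the job in; it is judged then, once.
The state is a dict: "time": time; "joint_pos": joint angles; "joint_velocities": joint speeds; "tau": joint torques, N m; "tcp_pos": TCP position; "ee_rot": TCP orientation; "wrist_force": force on the tool from outside, world axes, zero at the start; "torque": the same for the moment, N m; "opening": opening from 0.0 (shut) to 1.0 (fully open); "gripper_force": force on a finger pad.
Only numpy, scipy, OpenCV 4.12 (cv2) and the standard library are available. Lean on these libraries where they do the work, as an engineer would, in place of code of your own. Each camera call takes 0.05 s, during which the arm holds its last target. There are 200 camera calls.

### The job

Lay the wooden serving board, where a white tub and a flat tin already stand, working from low to high along the middle line of its dark back band: first the small clear cup directly behind the tub, then the short can in the middle of the band, then the tall can directly behind the tin, all upright and released. Last, lay the chopsticks flat across the top of the tub, centred and parallel to the band. Do not shift the tub or the tin.

Things in the scene. Friction and masses are not known exactly. Their poses are not given: they have to be found in the camera images.
- board: Fixed wooden serving board on low feet, 230 (x) x 320 (y) mm, flat top 20 mm above the worktop (14 mm wood over a 6 mm gap), turned a little. Origin under its centre, on the worktop; +x points to the back (away from the robot), +y left, z up. A dark wood band covers the back 85 mm over the full width; its middle line is at x = +72.5 mm, the middle of the band at (72.5, 0) mm. The rest is light.
- white_tub: Round white plastic tub with dark sauce, open and hollow, 113 mm across the rim, 51 mm high, 0.4 kg, loose on the light part of the board at board (-47.5, +90) or (-47.5, -90) mm, changing with each start. Origin at the centre of its underside (20 mm above the worktop), axes parallel to the board's. The place behind it on the band's middle line: (+120, 0) mm from here in these axes.
- food_tin: Flat round food tin, 86 mm across, 40 mm high, 0.4 kg, loose on the board at the other of those two places. Origin at the centre of its underside (20 mm above the worktop), axes parallel to the board's. The place directly behind it on the band's middle line: (+120, 0) mm from here in these axes.
- dip_cup_mid (a point): Small round clear sauce cup, open, 64 mm across the rim, about 48 mm across the foot, 35 mm high, about 30 g, standing upright on the worktop. Point at its centre, half-way up (17.5 mm above its underside). Can be grasped across the outside (about 60 mm wide 25 mm up) or by the wall.
- short_can_mid (a point): The shorter of the two drink cans, upright on the worktop, 65 mm in diameter, 115 mm high, about 0.25 kg. Point at its centre, half-way up (57.5 mm above its underside). Cans and cup share three places in a row along the front of the sink, which changes with each start.
- tall_can_mid (a point): The taller drink can, upright on the worktop, 65 mm in diameter, 168 mm high, about 0.25 kg. Point at its centre, half-way up (84 mm above its underside). Carry it low and round in front of the sink: dishes in the sink (x > 0.45 m, left of the board) stand over 0.1 m high, a dish rack hangs 0.4 m above the sink's back (x > 0.57 m), a wall cabinet 0.6 m up on the right.
- sticks_mid (a point): Pair of wooden chopsticks joined as one flat piece, 12 x 198 x 5 mm, about 20 g, lying on the worktop in front of the board, roughly along y; the board's edge may be only 30 mm away. Point at its centre, half-way up (2.5 mm above its underside); its y axis runs along the length.
Things that resemble listed ones, but are neither listed nor needed, are in the scene too. Leave any yellow look-alike of the part that bears short_can_mid alone.

How it is judged:
On the way, in this order (a step that is already met when the one before it is completed fails the run):
1. the clear cup stands on the band behind the tub (x of dip_cup_mid in the frame of white_tub between 0.105 and 0.135 m and y of dip_cup_mid in the frame of white_tub between -0.015 and 0.015 m and z of dip_cup_mid in the frame of board between 0.0315 and 0.0435 m and angle between dip_cup_mid's own z axis and vertical below 0.1 rad), for 0.2 s.
2. the short can stands in the middle of the band (x of short_can_mid in the frame of board between 0.0575 and 0.0875 m and y of short_can_mid in the frame of board between -0.015 and 0.015 m and z of short_can_mid in the frame of board between 0.0715 and 0.0835 m and angle between short_can_mid's own z axis and vertical below 0.1 rad), for 0.2 s.
3. the tall can stands on the band behind the tin (x of tall_can_mid in the frame of food_tin between 0.105 and 0.135 m and y of tall_can_mid in the frame of food_tin between -0.015 and 0.015 m and z of tall_can_mid in the frame of board between 0.098 and 0.11 m and angle between tall_can_mid's own z axis and vertical below 0.1 rad), for 0.2 s.
4. the chopsticks lie across the tub (x of sticks_mid in the frame of white_tub between -0.015 and 0.015 m and y of sticks_mid in the frame of white_tub between -0.015 and 0.015 m and z of sticks_mid in the frame of board between 0.0665 and 0.0785 m and angle between sticks_mid's own z axis and vertical below 0.1 rad and angle between the y axis of sticks_mid and the y axis of board, either way round below 0.26 rad), for 0.2 s.
At the end, for the whole second after the job is handed in: On the band's middle line: cup behind the tub, short can mid-band, tall can behind the tin, all upright, each within 15 mm along and across. Chopsticks level on the tub's rim, centre within 15 mm, within 15 deg of the band. Released, at rest. Order: cup, short can, tall can, chopsticks (all of step 1 and all of step 2 and all of step 3 and all of step 4 and linear speed of each of dip_cup, short_can, tall_can, sticks below 0.02 m/s); the robot touches nothing.
It fails at once if the tub or the flat tin is shifted by more than 12 mm (distance of any of white_tub, food_tin from where it was at the start of the episode above 0.012 m).
It also fails if it takes over 115 s, if anything falls off the work surface, if the arm or the gripper's body presses on something with over 40 N, if the wrist force passes 120 N, or if a joint passes its speed limit or range.

## Working session

There is one attempt and no reset: what is moved stays moved. The work goes in short steps, Python scripts to look and compute and a shell command to move; the robot and the scene stay as the last step left them, time stands still between calls to the robot, and variables do not carry over. Pictures are saved under pics/ and viewed, at most 14 in all, crops included, and the job is handed in when it is done.

```bash
mkdir -p pics
cat > h.py <<'E'
import numpy as np, cv2, json
from rig import readout, imaging, r
def snap(name,tag):
    c=imaging.get_calibration(name); p,d=imaging.grab_frame(name)
    cv2.imwrite(f'pics/{tag}.png',p[:,:,::-1]); np.save(f'pics/{tag}.npy',d)
    json.dump({k:np.asarray(v).tolist() for k,v in c.items()},open(f'pics/{tag}.json','w'))
    return p,d
def load(tag):
    c=json.load(open(f'pics/{tag}.json')); c['R']=np.array(c['R']); c['t']=np.array(c['t']); return c
def ray(tag,u,v):
    c=load(tag); K=np.array([[c['fx'],0,c['cx']],[0,c['fy'],c['cy']],[0,0,1]])
    s=cv2.undistortPoints(np.array([[[u,v]]],float),K,np.array([c['k1'],0,0,0,0.]))[0,0]
    return -c['R'].T@c['t'], c['R'].T@np.array([s[0],s[1],1])
def atz(tag,u,v,z):
    o,d=ray(tag,u,v); return o+d*(z-o[2])/d[2]
def dep(tag,u,v):
    o,d=ray(tag,u,v); D=np.load(f'pics/{tag}.npy'); return o+d*D[int(round(v)),int(round(u))]
def proj(tag,X):
    c=load(tag); p=c['R']@np.array(X)+c['t']; s=p[:2]/p[2]; s=s*(1+c['k1']*(s@s))
    return np.array([c['fx']*s[0]+c['cx'],c['fy']*s[1]+c['cy']])
def cloud(tag):
    c=load(tag); D=np.load(f'pics/{tag}.npy'); h,w=D.shape
    K=np.array([[c['fx'],0,c['cx']],[0,c['fy'],c['cy']],[0,0,1]])
    g=np.stack(np.meshgrid(np.arange(w),np.arange(h)),-1).reshape(-1,1,2).astype(float)
    s=cv2.undistortPoints(g,K,np.array([c['k1'],0,0,0,0.]))[:,0]
    P=np.c_[s,np.ones(len(s))]*D.reshape(-1,1)
    return ((P-c['t'])@c['R']).reshape(h,w,3), D>0
E
python3 - <<'E'
from h import *
for n in('scene','top','wrist'):
    snap(n,n+'0'); c=load(n+'0'); print(n,-c['R'].T@c['t'],c['R'][2])
a=cv2.imread('pics/scene0.png');b=cv2.imread('pics/top0.png')
print(readout.state())
E
```

```text
scene [-0.52033361 -0.4952411   0.65165667] [ 0.75471067  0.43622791 -0.49001736]
top [0.14783346 0.03116645 1.27758401] [ 0.21353762  0.00258803 -0.97693141]
wrist [0.23658938 0.63523419 0.38420402] [ 0.24482621 -0.12417437 -0.96158247]
{'time': 0.15, 'joint_pos': array([ 1.07208785e+00,  2.64614925e-01,  1.60501291e+00,  1.77615103e-05,
        1.27370361e+00, -3.69085602e-02]), 'joint_velocities': array([-2.54602768e-05, -3.56056416e-03, -2.68961512e-03, -6.10163226e-04,
       -1.42964448e-03,  2.46358031e-03]), 'tau': array([-1.64074186e-04, -5.02847278e+01, -3.57469332e+01,  7.29719759e-02,
        2.49967317e-02, -9.79538618e-05]), 'tcp_pos': array([0.30050117, 0.60382858, 0.23767615]), 'ee_rot': array([-2.38245182e-04,  2.28856144e-01,  9.73459865e-01, -8.36157960e-04]), 'wrist_force': array([-0.24847998,  0.56049083,  0.09976926]), 'torque': array([0.08324099, 0.02218   , 0.02696943]), 'gripper_force': 0.0, 'opening': 1.0045257188877852}
```

View pics/top0.png

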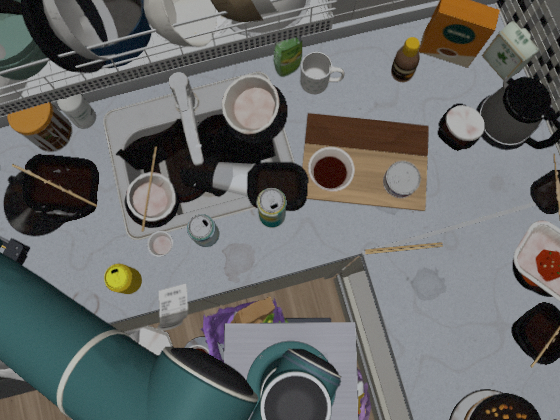

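View pics/scene0.png

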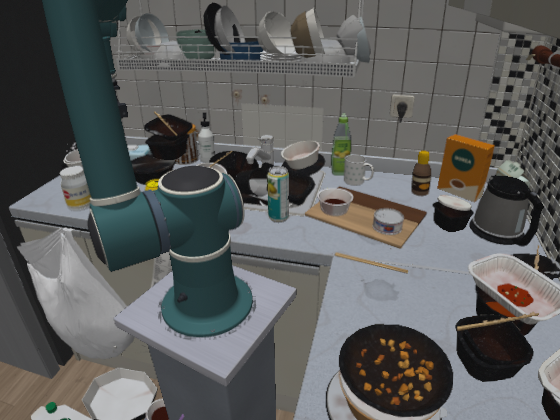

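Run:
```python
from h import *
b=cv2.imread('pics/top0.png')
cv2.imwrite('pics/c1.png',cv2.resize(b[190:265,135:300],None,fx=4.8,fy=4.8,interpolation=cv2.INTER_CUBIC))
cv2.imwrite('pics/c2.png',cv2.resize(b[105:265,290:450],None,fx=3.7,fy=3.7,interpolation=cv2.INTER_CUBIC))
```

```text
(no output)
```

View pics/c1.png

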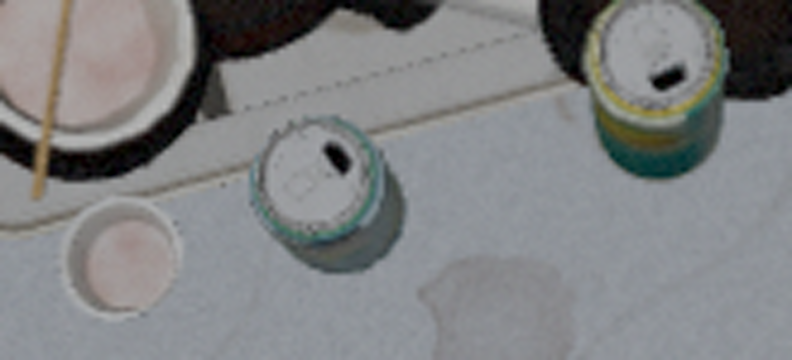

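View pics/c2.png

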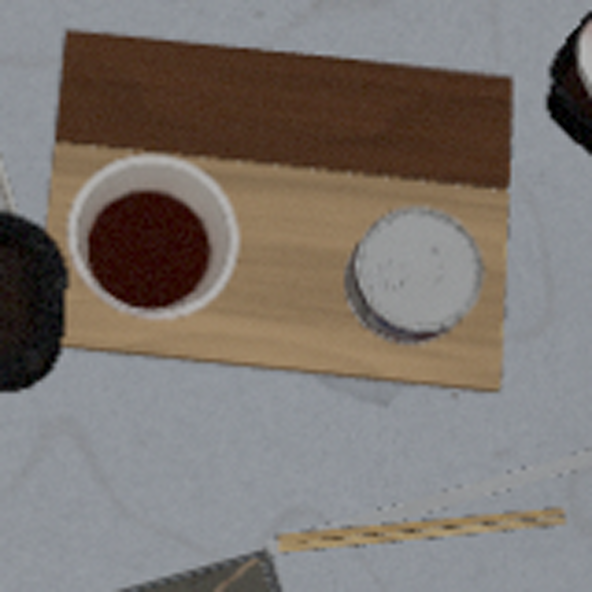

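View pics/wrist0.png

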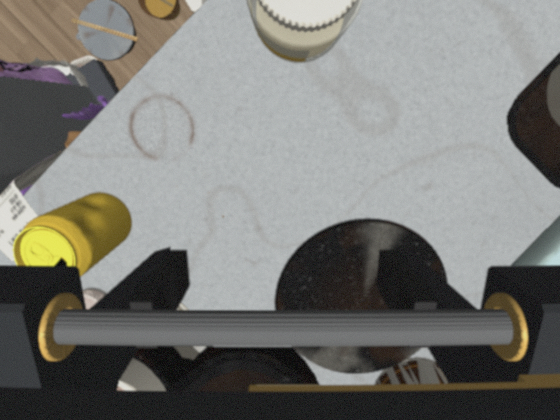

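Run:
```python
from h import *
np.set_printoptions(precision=4,suppress=True)
c1=lambda x,y:(135+x/4.8-.4,190+y/4.8-.4); c2=lambda x,y:(290+x/3.7-.36,105+y/3.7-.36)
T={'cup':(c1(122,258),.035),'short':(c1(317,180),.115),'tall':(c1(656,57),.168),'tub':(c2(154,237),.071),'tin':(c2(420,270),.060),
'sL':(c2(278,543),.005),'sR':(c2(565,516),.005),'bBL':(c2(67,32),.02),'bBR':(c2(512,77),.02),'bFR':(c2(500,390),.02),'bandL':(c2(56,143),.02),'bandR':(c2(507,188),.02)}
P={}
for k,((u,v),z) in T.items():
    P[k]=atz('top0',u,v,z); print(k,P[k][:2],'depth',dep('top0',u,v),'scene',proj('scene0',P[k]).round(1))
d=P['bBL']-P['bBR'];print('len',np.linalg.norm(d[:2]),'yaw',np.arctan2(-d[0],d[1]))
d=P['tub']-P['tin'];print('tt',np.linalg.norm(d[:2]),np.arctan2(-d[0],d[1]))
d=P['bandL']-P['bandR'];print('band',np.arctan2(-d[0],d[1]))
d=P['sL']-P['sR'];print('st',np.linalg.norm(d[:2]),np.arctan2(-d[0],d[1]),(P['sL']+P['sR'])/2)
b=cv2.imread('pics/scene0.png')
cv2.imwrite('pics/c3.png',cv2.resize(b[160:280,130:440],None,fx=2.58,fy=2.58,interpolation=cv2.INTER_CUBIC))
```

```text
cup [0.3406 0.3143] depth [0.345  0.3207 0.0069] scene [195.4 198.3]
short [0.3652 0.2033] depth [0.366  0.2039 0.111 ] scene [225.2 180.5]
tall [0.4114 0.0404] depth [0.412  0.0405 0.1653] scene [277.7 169.6]
tub [ 0.5151 -0.1055] depth [ 0.5247 -0.1091  0.0394] scene [335.3 195.1]
tin [ 0.4943 -0.2836] depth [ 0.4951 -0.2844  0.0571] scene [389. 215.]
sL [ 0.3203 -0.1896] depth [ 0.3208 -0.1902  0.0015] scene [335.1 252.6]
sR [ 0.336 -0.387] depth [ 0.3369 -0.3888 -0.0005] scene [408.2 270.7]
bBL [ 0.6821 -0.0553] depth [ 0.6903 -0.0566  0.0006] scene [339.2 185.3]
bBR [ 0.647  -0.3697] depth [ 0.6473 -0.3699  0.0193] scene [427.  210.8]
bFR [ 0.4208 -0.3436] depth [ 0.4248 -0.3491  0.0016] scene [400.9 244.7]
bandL [ 0.5993 -0.0456] depth [ 0.5997 -0.0456  0.0188] scene [327.5 194.2]
bandR [ 0.5646 -0.3594] depth [ 0.5651 -0.3599  0.0184] scene [418.1 222. ]
len 0.31637585031566845 yaw -0.11095366206896386
tt 0.17929128460495838 -0.11616862309312144
band -0.11018899689008156
st 0.19799374345682622 0.07941800124946054 [ 0.3282 -0.2883  0.005 ]
```

View pics/c3.png

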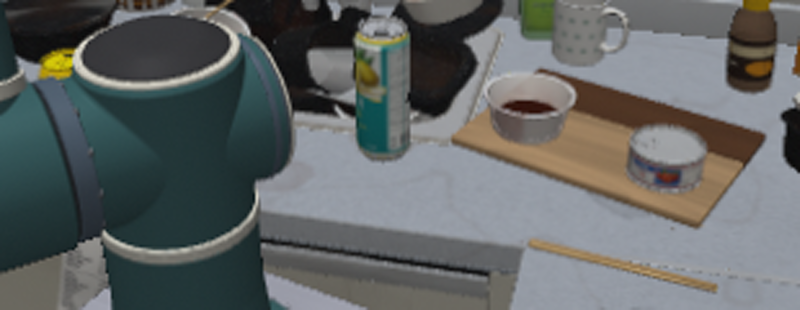

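Run:
```python
from h import *
C,m=cloud('top0'); P=C[m]; print('invalid near cup/tall', (~m[215:270,135:190]).mean(), (~m[150:240,230:320]).mean())
for k,(x,y),r in(('cup',(.3406,.3143),.0),('short',(.3652,.2033),.0),('tall',(.4114,.0404),.0)):
  for h in range(0,180,15):
    a=np.radians(h); dx,dy=P[:,0]-x,P[:,1]-y; u=dx*np.cos(a)+dy*np.sin(a); v=-dx*np.sin(a)+dy*np.cos(a)
    f=lambda U,V,rr:(abs(u)<U)&(abs(v)<V)&(np.hypot(dx,dy)>rr)
    b=P[f(.1,.043,.045),2]; g=P[f(.07,.013,.042),2]
    print(k,h,'body',len(b),b.max().round(3),'fingers',g.max().round(3))
```

```text
invalid near cup/tall 0.0036363636363636364 0.003580246913580247
cup 0 body 1910 0.11 fingers 0.088
cup 15 body 1869 0.11 fingers 0.103
cup 30 body 1865 0.111 fingers 0.101
cup 45 body 1810 0.106 fingers 0.098
cup 60 body 1794 0.106 fingers 0.092
cup 75 body 1755 0.119 fingers 0.009
cup 90 body 1685 0.119 fingers 0.008
cup 105 body 1600 0.119 fingers 0.008
cup 120 body 1688 0.119 fingers 0.008
cup 135 body 1843 0.119 fingers 0.009
cup 150 body 1848 0.117 fingers 0.05
cup 165 body 2027 0.117 fingers 0.08
short 0 body 1307 0.159 fingers 0.009
short 15 body 1219 0.159 fingers 0.009
short 30 body 1273 0.159 fingers 0.009
short 45 body 1412 0.079 fingers 0.011
short 60 body 1531 0.076 fingers 0.011
short 75 body 1660 0.076 fingers 0.008
short 90 body 1668 0.079 fingers 0.007
short 105 body 1661 0.038 fingers 0.008
short 120 body 1682 0.038 fingers 0.008
short 135 body 1659 0.057 fingers 0.008
short 150 body 1577 0.092 fingers 0.012
short 165 body 1434 0.159 fingers 0.012
tall 0 body 1905 0.13 fingers 0.091
tall 15 body 1863 0.13 fingers 0.092
tall 30 body 1872 0.13 fingers 0.109
tall 45 body 1834 0.129 fingers 0.113
tall 60 body 1858 0.122 fingers 0.109
tall 75 body 1882 0.116 fingers 0.102
tall 90 body 1831 0.111 fingers 0.097
tall 105 body 1861 0.111 fingers 0.098
tall 120 body 1864 0.115 fingers 0.097
tall 135 body 1877 0.126 fingers 0.086
tall 150 body 1819 0.127 fingers 0.087
tall 165 body 1833 0.13 fingers 0.09
```

Run:
```python
from h import *
C,m=cloud('top0'); P=C[m]; x,y=.3406,.3143
P=P[(np.hypot(P[:,0]-x,P[:,1]-y)<.22)&(np.hypot(P[:,0]-x,P[:,1]-y)>.04)&(P[:,2]>.055)]
P=P[P[:,0]>0.15]
for r in(0,.01,.03):
  for h in range(0,360,15):
    a=np.radians(h); dx,dy=P[:,0]-x-r*np.cos(a),P[:,1]-y-r*np.sin(a); u=dx*np.cos(a)+dy*np.sin(a); v=-dx*np.sin(a)+dy*np.cos(a)
    e=np.maximum(abs(u)-.0935,abs(v)-.0375); f=np.maximum(abs(u)-.0615,abs(v)-.012)
    if e.min()>-.02 : i=e.argmin(); print(r,h,'body clr',e.min().round(3),P[i].round(3),'finger',f.min().round(3))
```

```text
0 90 body clr -0.016 [0.362 0.237 0.099] finger 0.011
0 105 body clr -0.014 [0.359 0.237 0.101] finger 0.018
0 120 body clr -0.016 [0.362 0.237 0.099] finger 0.015
0 135 body clr -0.01 [0.38  0.235 0.1  ] finger 0.018
0 270 body clr -0.016 [0.362 0.237 0.099] finger 0.011
0 285 body clr -0.014 [0.359 0.237 0.101] finger 0.018
0 300 body clr -0.016 [0.362 0.237 0.099] finger 0.015
0 315 body clr -0.01 [0.38  0.235 0.1  ] finger 0.018
0.01 90 body clr -0.015 [0.363 0.348 0.081] finger 0.011
0.01 105 body clr -0.007 [0.363 0.348 0.081] finger 0.019
0.01 120 body clr -0.016 [0.281 0.38  0.056] finger 0.013
0.01 135 body clr -0.016 [0.273 0.37  0.082] finger 0.016
0.01 315 body clr -0.01 [0.386 0.23  0.105] finger 0.016
0.03 90 body clr -0.015 [0.363 0.348 0.081] finger 0.011
0.03 105 body clr -0.007 [0.363 0.348 0.081] finger 0.019
0.03 315 body clr -0.01 [0.386 0.23  0.105] finger 0.015
```

Run:
```python
from h import *
C,m=cloud('top0'); P=C[m]; x,y=.3406,.3143
P=P[(np.hypot(P[:,0]-x,P[:,1]-y)<.22)&(np.hypot(P[:,0]-x,P[:,1]-y)>.04)&(P[:,2]>.055)]
P=P[P[:,0]>0.15]
t=np.linspace(0,6.28,60); P=np.r_[P,np.c_[.3652+.0325*np.cos(t),.2033+.0325*np.sin(t),0*t+.115]]
for zb in(.055,.075):
 R=[]
 Q=P[P[:,2]>zb]
 for r in np.arange(-.036,.037,.004):
  for s in(-.006,0,.006):
   for h in range(0,180,5):
    a=np.radians(h);c,n=np.cos(a),np.sin(a); dx,dy=Q[:,0]-x-r*c+s*n,Q[:,1]-y-r*n-s*c; u=dx*c+dy*n; v=-dx*n+dy*c
    e=np.maximum(abs(u)-.0935,abs(v)-.0375); i=e.argmin(); R.append((e.min().round(4),round(r,3),s,h,Q[i].round(3)))
 R.sort(key=lambda q:-q[0])
 for lo,hi in((0,.013),(.025,.034)):
  for q in [q for q in R if lo<=abs(q[1])<=hi][:6]: print(zb,*q)
```

```text
0.055 -0.0032 0.012 0.006 100 [0.363 0.348 0.081]
0.055 -0.0059 0.012 0.006 95 [0.363 0.348 0.081]
0.055 -0.0062 0.008 0.006 100 [0.359 0.237 0.101]
0.055 -0.0068 0.008 0 105 [0.363 0.348 0.081]
0.055 -0.0068 0.012 0 105 [0.363 0.348 0.081]
0.055 -0.0071 0.008 0.006 95 [0.362 0.237 0.099]
0.055 -0.0032 0.028 0.006 100 [0.363 0.348 0.081]
0.055 -0.0032 0.032 0.006 100 [0.363 0.348 0.081]
0.055 -0.0059 0.028 0.006 95 [0.363 0.348 0.081]
0.055 -0.0059 0.032 0.006 95 [0.363 0.348 0.081]
0.055 -0.0068 0.028 0 105 [0.363 0.348 0.081]
0.055 -0.0068 0.032 0 105 [0.363 0.348 0.081]
0.075 -0.0032 0.012 0.006 100 [0.363 0.348 0.081]
0.075 -0.0059 0.012 0.006 95 [0.363 0.348 0.081]
0.075 -0.0062 0.008 0.006 100 [0.359 0.237 0.101]
0.075 -0.0068 0.008 0 105 [0.363 0.348 0.081]
0.075 -0.0068 0.012 0 105 [0.363 0.348 0.081]
0.075 -0.0071 0.008 0.006 95 [0.362 0.237 0.099]
0.075 -0.0032 0.028 0.006 100 [0.363 0.348 0.081]
0.075 -0.0032 0.032 0.006 100 [0.363 0.348 0.081]
0.075 -0.0059 0.028 0.006 95 [0.363 0.348 0.081]
0.075 -0.0059 0.032 0.006 95 [0.363 0.348 0.081]
0.075 -0.0068 0.028 0 105 [0.363 0.348 0.081]
0.075 -0.0068 0.032 0 105 [0.363 0.348 0.081]
```

```bash
python3 -m pendant '[[[3,-28,-8],0.064],[[3,-28,-8],0.064],[[3,-28,-8],0.064],[[3,-28,-8],0.064],[[3,-28,-8],0.064]]' 1 20; python3 -m pendant '[[[3,-28,-8],0.064],[[3,-28,-8],0.064],[[4,-28,-8],0.064],[[4,-28,-8],0.064],[[4,-28,-8],0.064]]'; python3 -m pendant '[[[0,0,0],0],[[0,0,0],0],[[0,0,0],0],[[0,0,0],0],[[0,0,0],0]]'
python3 - <<'E'
from h import *
np.set_printoptions(precision=4,suppress=True)
snap('wrist','w1'); print(readout.state()['tcp_pos'])
C,m=cloud('w1'); 
for t in('w1',):
  for k,X in (('cup',(.3406,.3143,.035)),('short',(.3652,.2033,.115)),('tcp',(.333,.321,0))): print(k,proj(t,X))
C0,m0=cloud('top0'); P=C0[m0]; q=P[(abs(P[:,0]-.26)<.06)&(abs(P[:,1]-.39)<.06)&(P[:,2]>.03)]; print('yellow',q.min(0),q.max(0))
E
```

```text
time: 0.57
tcp_pos: [0.3155, 0.4628, 0.1979]
ee_rot: [-0.0, 0.069, 0.998, -0.0]
wrist_force: [1.0, 0.5, 0.2]
opening: 0.645
gripper_force: 0.0
time: 0.98
tcp_pos: [0.3335, 0.3228, 0.1581]
ee_rot: [-0.0, -0.091, 0.996, -0.0]
wrist_force: [0.3, 0.2, 0.2]
opening: 0.269
gripper_force: 0.0
time: 1.4
tcp_pos: [0.334, 0.3256, 0.1593]
ee_rot: [0.0, -0.089, 0.996, 0.0]
wrist_force: [-0.0, -1.1, -0.0]
opening: 0.005
gripper_force: 0.0
[0.334  0.3255 0.1592]
cup [267.8186 205.9853]
short [ 75.0806 248.9677]
tcp [278.0231 188.949 ]
yellow [0.2    0.3301 0.0301] [0.3197 0.4239 0.702 ]
```

View pics/w1.png

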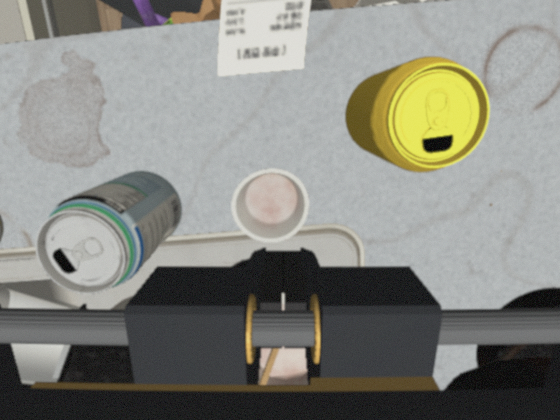

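Run:
```python
from h import *
np.set_printoptions(precision=4,suppress=True)
x,y=atz('w1',270,205,.035)[:2]; print('cup',x,y); yc=atz('w1',437,113,.115); sc=atz('w1',85,250,.115); print('yel',yc,dep('w1',445,105),'short',sc,dep('w1',85,250))
C,m=cloud('top0'); P=C[m]; P=P[(P[:,0]>x+.01)&(P[:,2]<.3)]
t=np.linspace(0,6.28,60); cyl=lambda c:np.c_[c[0]+.0325*np.cos(t),c[1]+.0325*np.sin(t),0*t+.115]
P=np.r_[P,cyl((.3652,.2033)),cyl(yc)]
def srch(x,y,zb,rs,ss,hs,k=4):
 Q=P[(P[:,2]>zb)&(np.hypot(P[:,0]-x,P[:,1]-y)<.2)];R=[]
 for r in rs:
  for s in ss:
   for h in hs:
    a=np.radians(h);c,n=np.cos(a),np.sin(a); dx,dy=Q[:,0]-x-r*c+s*n,Q[:,1]-y-r*n-s*c; u=dx*c+dy*n; v=-dx*n+dy*c
    e=np.maximum(abs(u)-.0935,abs(v)-.0375); i=e.argmin(); R.append((e.min().round(4),round(r,3),s,h,Q[i].round(3)))
 R.sort(key=lambda q:-q[0]); print(zb,x,y,*R[:k],sep='\n  ')
srch(x,y,.088,(-.004,0,.004),(-.004,0,.004),range(0,180,5))
for dx,dy in((-.04,0),(-.05,0),(-.06,0),(-.05,-.02),(-.06,-.03),(-.04,-.04)): srch(x+dx,y+dy,.062,(0,),(0,),range(0,180,5),2)
```

```text
cup 0.3394594969420806 0.3159164351249042
yel [0.2503 0.395  0.115 ] [0.2452 0.3994 0.1119] short [0.3648 0.2094 0.115 ] [0.3655 0.2086 0.1136]
0.088
  0.3394594969420806
  0.3159164351249042
  (np.float64(-0.0028), -0.004, 0, 140, array([0.274, 0.373, 0.115]))
  (np.float64(-0.0036), -0.004, 0, 145, array([0.276, 0.376, 0.115]))
  (np.float64(-0.0036), -0.004, 0.004, 145, array([0.276, 0.376, 0.115]))
  (np.float64(-0.0043), -0.004, -0.004, 140, array([0.364, 0.344, 0.089]))
0.062
  0.2994594969420806
  0.3159164351249042
  (np.float64(0.0068), 0, 0, 65, array([0.363, 0.348, 0.081]))
  (np.float64(0.0033), 0, 0, 70, array([0.281, 0.385, 0.115]))
0.062
  0.2894594969420806
  0.3159164351249042
  (np.float64(0.0046), 0, 0, 55, array([0.363, 0.348, 0.081]))
  (np.float64(0.0035), 0, 0, 60, array([0.278, 0.378, 0.115]))
0.062
  0.2794594969420806
  0.3159164351249042
  (np.float64(0.0032), 0, 0, 50, array([0.274, 0.373, 0.115]))
  (np.float64(0.0028), 0, 0, 170, array([0.246, 0.363, 0.115]))
0.062
  0.2894594969420806
  0.2959164351249042
  (np.float64(0.0074), 0, 0, 65, array([0.28 , 0.381, 0.115]))
  (np.float64(0.0051), 0, 0, 0, array([0.388, 0.333, 0.09 ]))
0.062
  0.2794594969420806
  0.28591643512490417
  (np.float64(0.0106), 0, 0, 0, array([0.371, 0.238, 0.098]))
  (np.float64(0.0089), 0, 0, 5, array([0.376, 0.341, 0.093]))
0.062
  0.2994594969420806
  0.2759164351249042
  (np.float64(0.0055), 0, 0, 75, array([0.363, 0.348, 0.081]))
  (np.float64(0.0035), 0, 0, 15, array([0.383, 0.339, 0.092]))
```

```bash
python3 -m pendant '[[[-1,9,-25],0],[[0,9,-25],0],[[0,0,-25],0],[[0,0,-20],0],[[0,0,0],0]]' 0.55 6;  python3 -m pendant '[[[0,0,0],0],[[0,0,0],0],[[0,0,0],0],[[0,0,0],0],[[0,0,0],0]]'
python3 - <<'E'
from h import *
np.set_printoptions(precision=4,suppress=True)
snap('wrist','w2'); print(readout.state()['tcp_pos'])
print(proj('w2',(.3398,.3152,.035)))
E
```

```text
time: 1.87
tcp_pos: [0.3299, 0.3406, 0.0597]
ee_rot: [-0.003, -0.09, 0.996, -0.002]
wrist_force: [-0.4, 0.1, 0.3]
opening: 0.36
gripper_force: 0.0
time: 2.28
tcp_pos: [0.3336, 0.343, 0.0651]
ee_rot: [0.001, -0.089, 0.996, 0.001]
wrist_force: [0.2, 0.3, -0.1]
opening: 0.45
gripper_force: 0.0
[0.3334 0.3429 0.0648]
[231.3075 246.3061]
```

View pics/w2.png

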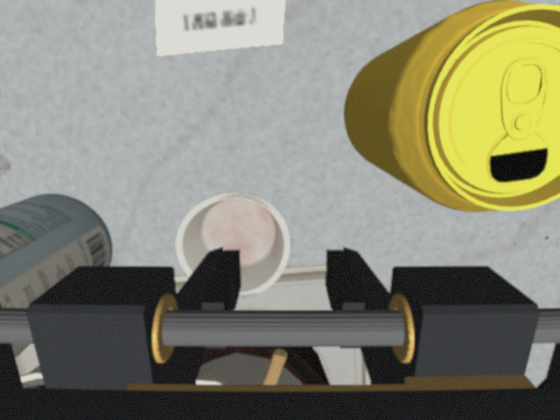

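```bash
python3 -m pendant '[[[0,0,-15],0],[[0,0,-15],0],[[0,0,-14],0],[[0,0,0],0],[[0,0,0],0]]';  python3 -m pendant '[[[0,0,0],0],[[0,0,0],0],[[0,0,0],0],[[0,0,0],0],[[0,0,0],0]]' 1 8; python3 -m pendant '[[[0,0,0],0],[[0,0,0],0],[[0,0,0],0],[[0,0,0],0],[[0,0,0],0]]'
```

```text
time: 2.75
tcp_pos: [0.3323, 0.3418, 0.0195]
ee_rot: [-0.001, -0.089, 0.996, -0.0]
wrist_force: [-0.2, -0.4, 0.2]
opening: 0.448
gripper_force: 0.0
time: 3.17
tcp_pos: [0.3332, 0.3426, 0.0203]
ee_rot: [0.001, -0.089, 0.996, 0.0]
wrist_force: [1.4, -0.2, 2.6]
opening: 0.098
gripper_force: 7.5
time: 3.58
tcp_pos: [0.3333, 0.3428, 0.0202]
ee_rot: [0.001, -0.089, 0.996, 0.0]
wrist_force: [1.4, -0.5, 3.1]
opening: 0.096
gripper_force: 7.6
```

```bash
python3 -m pendant '[[[0,0,10],0],[[0,0,20],0],[[0,0,35],0],[[0,0,40],0],[[0,0,40],0]]';  python3 -m pendant '[[[5,-15,20],0],[[10,-30,20],0],[[10,-34,10],0],[[10,-34,5],0],[[10,-34,5],0]]'; python3 -m pendant '[[[10,-34,0],0],[[10,-34,0],0],[[10,-34,0],0],[[10,-34,0],0],[[10,-34,0],0]]'; python3 -m pendant '[[[10,-34,0],0],[[12,-34,0],0],[[20,-30,0],0],[[30,-15,0],0],[[33,-5,0],0]]';python3 - <<'E'
from h import *
snap('wrist','w3')
E
```

```text
time: 4.0
tcp_pos: [0.3311, 0.3411, 0.1653]
ee_rot: [-0.002, -0.089, 0.996, -0.001]
wrist_force: [0.8, 0.6, -0.0]
opening: 0.072
gripper_force: 8.2
time: 4.42
tcp_pos: [0.3773, 0.1941, 0.2257]
ee_rot: [0.0, -0.09, 0.996, 0.0]
wrist_force: [1.3, -0.2, -0.8]
opening: 0.069
gripper_force: 8.2
time: 4.83
tcp_pos: [0.4269, 0.0238, 0.2247]
ee_rot: [-0.0, -0.089, 0.996, 0.0]
wrist_force: [0.4, 0.5, -1.4]
opening: 0.07
gripper_force: 8.2
time: 5.25
tcp_pos: [0.5321, -0.0954, 0.2245]
ee_rot: [-0.001, -0.087, 0.996, -0.0]
wrist_force: [0.4, 0.2, 0.6]
opening: 0.071
gripper_force: 8.2
```

View pics/w3.png

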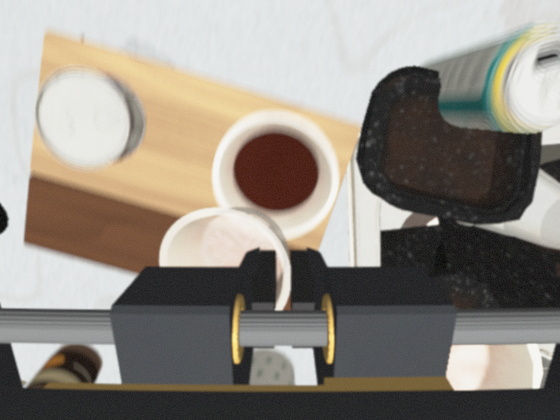

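```bash
python3 -m pendant '[[[25,1,-20],0],[[30,1,-25],0],[[25,1,-30],0],[[15,0,-35],0],[[1,0,-35],0]]';  python3 -m pendant '[[[0,0,-10],0],[[0,0,-5],0],[[0,0,-5],0],[[0,0,0],0],[[0,0,0],0]]'
python3 - <<'E'
from h import *
snap('wrist','w4');snap('scene','s4'); print(readout.state()['wrist_force'])
a=cv2.imread('pics/w4.png'); b=cv2.resize(cv2.imread('pics/s4.png')[160:260,300:440],(560,400),interpolation=cv2.INTER_CUBIC)
cv2.imwrite('pics/m4.png',cv2.resize(np.hstack([a[:400],b]),(800,286)))
E
```

```text
time: 5.72
tcp_pos: [0.6316, -0.0893, 0.079]
ee_rot: [0.001, -0.089, 0.996, -0.0]
wrist_force: [-0.2, -1.1, 0.6]
opening: 0.066
gripper_force: 8.2
time: 6.13
tcp_pos: [0.6298, -0.0899, 0.062]
ee_rot: [0.002, -0.089, 0.996, -0.0]
wrist_force: [-0.6, 0.0, -0.8]
opening: 0.071
gripper_force: 8.2
[ 0.24164348  0.31044533 -0.3267405 ]
```

View pics/m4.png

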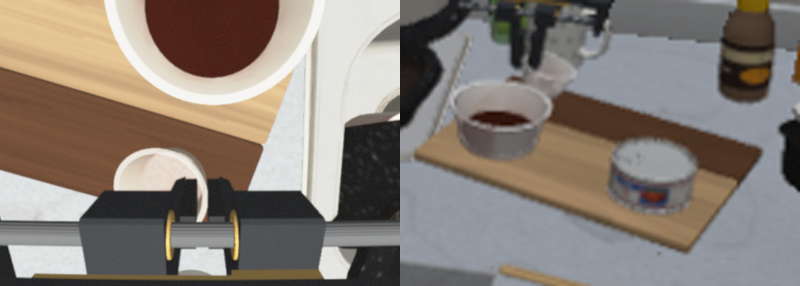

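```bash
python3 -m pendant '[[[0,0,-4],0],[[0,0,-3],0],[[0,0,-3],0],[[0,0,0],0],[[0,0,0],0]]';  python3 -m pendant '[[[0,0,-2],0],[[0,0,-2],0],[[0,0,-1],0],[[0,0,0],0],[[0,0,0],0]]'
```

```text
time: 6.65
tcp_pos: [0.629, -0.0896, 0.0498]
ee_rot: [0.0, -0.089, 0.996, -0.0]
wrist_force: [0.5, 0.4, 2.5]
opening: 0.071
gripper_force: 8.2
time: 7.07
tcp_pos: [0.629, -0.0896, 0.0449]
ee_rot: [0.0, -0.089, 0.996, 0.0]
wrist_force: [0.4, 2.8, 3.7]
opening: 0.078
gripper_force: 8.7
```

```bash
python3 -m pendant '[[[0,0,-1],0],[[0,0,-1],0],[[0,0,-1],0],[[0,0,0],0],[[0,0,0],0]]'; python3 -m pendant '[[[0,0,0],0],[[0,0,0],0],[[0,0,0],0],[[0,0,0],0],[[0,0,0],0]]' 0.6;python3 -m pendant '[[[0,0,15],0],[[0,0,20],0],[[0,0,20],0],[[-20,0,20],0],[[-20,0,0],0]]'
python3 - <<'E'
from h import *
snap('wrist','w5');snap('top','t5')
a=cv2.imread('pics/w5.png'); b=cv2.resize(cv2.imread('pics/t5.png')[80:260,200:450],(560,403),interpolation=cv2.INTER_CUBIC)
cv2.imwrite('pics/m5.png',cv2.resize(np.hstack([a[:400],b[:400]]),(800,286)))
E
```

```text
time: 7.48
tcp_pos: [0.6289, -0.0897, 0.0417]
ee_rot: [0.0, -0.089, 0.996, -0.0]
wrist_force: [0.0, 2.3, 5.1]
opening: 0.085
gripper_force: 9.0
time: 7.9
tcp_pos: [0.6283, -0.0899, 0.0412]
ee_rot: [-0.0, -0.089, 0.996, -0.0]
wrist_force: [0.0, -0.0, -0.3]
opening: 0.402
gripper_force: 0.0
time: 8.32
tcp_pos: [0.5922, -0.0905, 0.1214]
ee_rot: [0.004, -0.089, 0.996, -0.001]
wrist_force: [0.6, -1.4, 0.2]
opening: 0.402
gripper_force: 0.0
```

View pics/w5.png

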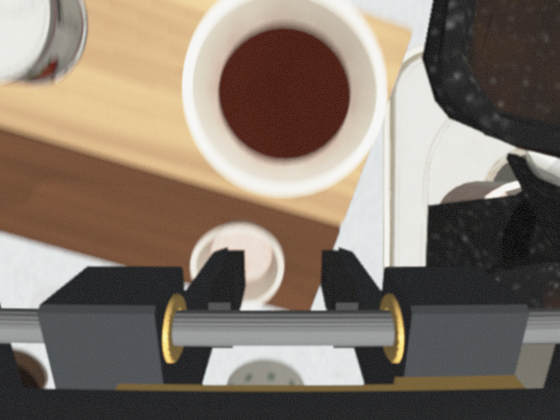

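Run:
```python
from h import *
np.set_printoptions(precision=4,suppress=True)
snap('wrist','w6')
for t in('w5',):
  tub=atz(t,285,95,.071)
  for z in(.055,):
    c=atz(t,237,263,z); d=(c-tub)[:2]; p=-.113; print(tub,c,'rel',np.cos(p)*d[0]+np.sin(p)*d[1],-np.sin(p)*d[0]+np.cos(p)*d[1])
print(readout.state()['tcp_pos'])
a=cv2.imread('pics/w6.png'); b=cv2.resize(cv2.imread('pics/t5.png')[80:260,200:450],(560,403),interpolation=cv2.INTER_CUBIC)
cv2.imwrite('pics/m6.png',np.hstack([a[:400,60:400],b[:400,:460]]))
```

```text
[ 0.5144 -0.1035  0.071 ] [ 0.6262 -0.1162  0.055 ] rel 0.11249525907994361 -9.041675155283674e-06
[ 0.5879 -0.0898  0.1169]
```

View pics/m6.png

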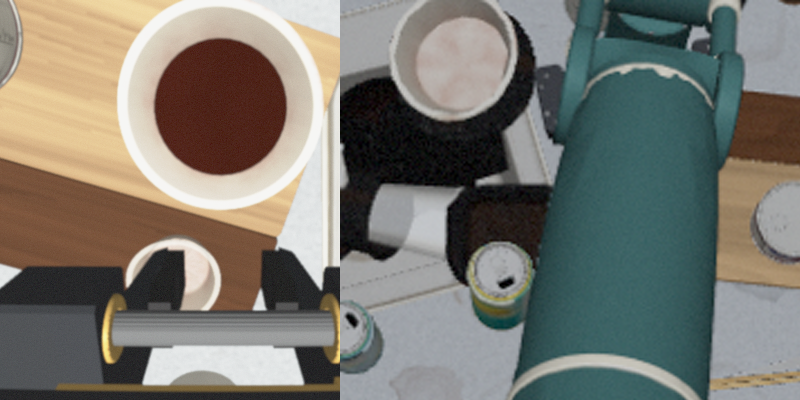

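Run:
```python
from h import *
np.set_printoptions(precision=4,suppress=True)
t='w6';tub=atz(t,280.5,104.5,.071);p=-.113
c=atz(t,234,277.5,.055); d=(c-tub)[:2];print(tub,c,'rel',np.cos(p)*d[0]+np.sin(p)*d[1],-np.sin(p)*d[0]+np.cos(p)*d[1])
C,m=cloud(t)
# rim fit by depth
for nm,x,y,z0,z1 in(('tub',.5148,-.1045,.062,.08),('cup',.627,-.117,.048,.062)):
  s=m&(np.hypot(C[...,0]-x,C[...,1]-y)<.07)&(C[...,2]>z0)&(C[...,2]<z1); Q=C[s]; print(nm,len(Q),Q.min(0),Q.max(0))
  (u,v),r=cv2.minEnclosingCircle(Q[:,:2].astype(np.float32)); print(u,v,r)
```

```text
[ 0.5141 -0.1042  0.071 ] [ 0.6292 -0.1157  0.055 ] rel 0.11560309466491223 0.0015727623951920632
tub 9653 [ 0.4608 -0.1604  0.062 ] [ 0.573  -0.0474  0.0734]
0.5159145593643188 -0.10414869338274002 0.057228993624448776
cup 1750 [ 0.5578 -0.1481  0.048 ] [ 0.6556 -0.0845  0.062 ]
0.6066888570785522 -0.1146702766418457 0.05072075501084328
```

```bash
python3 -m pendant '[[[-5,0,40],0],[[-15,0,38],0],[[-15,0,38],0],[[-30,20,10],0],[[-35,20,0],0]]' 0; python3 -m pendant '[[[-23,32,0],0],[[-23,32,0],0],[[-23,32,0],0],[[-23,32,0],0],[[-23,32,0],0]]';python3 -m pendant '[[[-8,32,-15],0],[[0,32,-15],0],[[0,32,-10],0],[[0,0,0],0],[[0,0,0],0]]'
python3 - <<'E'
from h import *
np.set_printoptions(precision=4,suppress=True)
snap('wrist','w7'); print(readout.state()['tcp_pos'],proj('w7',(.365,.206,.115)))
p=cv2.imread('pics/w7.png')
E
```

```text
time: 8.88
tcp_pos: [0.4924, -0.0504, 0.2473]
ee_rot: [0.004, -0.088, 0.996, -0.001]
wrist_force: [-1.0, 0.8, 0.2]
opening: 0.751
gripper_force: 0.0
time: 9.3
tcp_pos: [0.373, 0.1114, 0.2424]
ee_rot: [0.0, -0.088, 0.996, 0.0]
wrist_force: [0.3, 1.0, -0.1]
opening: 1.002
gripper_force: 0.0
time: 9.72
tcp_pos: [0.3652, 0.2074, 0.2016]
ee_rot: [-0.001, -0.091, 0.996, -0.001]
wrist_force: [-0.2, -0.0, -0.4]
opening: 0.999
gripper_force: 0.0
[0.3657 0.2065 0.2022] [281.1622 214.0251]
```

View pics/w7.png

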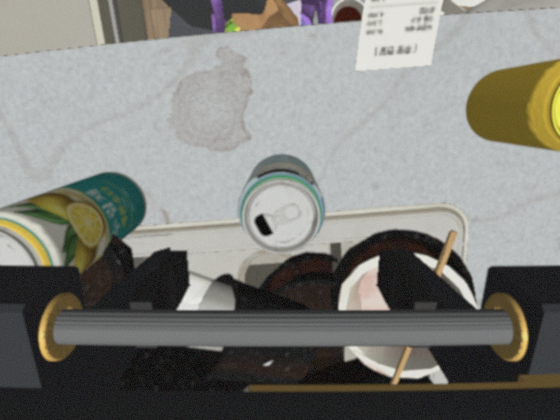

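```bash
python3 -m pendant '[[[0,0,-30],0],[[0,0,-38],0],[[0,0,-38],0],[[0,0,-30],0],[[0,0,0],0]]'; python3 -m pendant '[[[0,0,0],0],[[0,0,0],0],[[0,0,0],0],[[0,0,0],0],[[0,0,0],0]]' 1 20; python3 -m pendant '[[[0,0,5],0],[[0,0,10],0],[[0,0,15],0],[[0,0,15],0],[[0,0,15],0]]'
```

```text
time: 10.18
tcp_pos: [0.3616, 0.2027, 0.0615]
ee_rot: [-0.005, -0.088, 0.996, -0.002]
wrist_force: [-1.0, -0.9, 0.5]
opening: 1.0
gripper_force: 0.0
time: 10.6
tcp_pos: [0.3681, 0.207, 0.0692]
ee_rot: [0.002, -0.089, 0.996, 0.001]
wrist_force: [0.1, -2.5, 6.5]
opening: 0.726
gripper_force: 20.0
time: 11.02
tcp_pos: [0.3652, 0.2062, 0.1278]
ee_rot: [-0.0, -0.089, 0.996, -0.0]
wrist_force: [0.1, -0.4, -1.3]
opening: 0.726
gripper_force: 20.0
```

```bash
python3 -m pendant '[[[0,-5,38],0],[[0,-5,40],0],[[0,-5,40],0],[[0,-5,40],0],[[5,-30,7],0]]'; python3 -m pendant '[[[8,-38,0],0],[[8,-38,0],0],[[8,-38,0],0],[[8,-38,0],0],[[8,-38,0],0]]'; python3 -m pendant '[[[25,-30,0],0],[[25,-30,0],0],[[25,-30,0],0],[[25,-30,0],0],[[25,-30,0],0]]'; python3 -m pendant '[[[30,-8,-15],0],[[30,-8,-15],0],[[28,-8,-15],0],[[0,0,-25],0],[[0,0,-25],0]]'; python3 -m pendant '[[[0,0,0],0],[[0,0,0],0],[[0,0,0],0],[[0,0,0],0],[[0,0,0],0]]'
python3 - <<'E'
from h import *
snap('wrist','w8'); print(readout.state()['tcp_pos'],proj('w8',(.624,-.2075,.02)),proj('w8',(.515,-.1043,.071)),proj('w8',(.4943,-.2836,.06)))
E
```

```text
time: 11.43
tcp_pos: [0.3732, 0.1596, 0.3005]
ee_rot: [0.006, -0.091, 0.996, 0.003]
wrist_force: [1.8, -0.0, -1.9]
opening: 0.725
gripper_force: 20.0
time: 11.85
tcp_pos: [0.4102, -0.0352, 0.2926]
ee_rot: [0.001, -0.089, 0.996, 0.0]
wrist_force: [1.7, 0.6, -0.9]
opening: 0.727
gripper_force: 20.0
time: 12.27
tcp_pos: [0.5362, -0.1852, 0.2922]
ee_rot: [-0.0, -0.089, 0.996, 0.0]
wrist_force: [0.4, 0.9, -0.5]
opening: 0.726
gripper_force: 20.0
time: 12.68
tcp_pos: [0.6254, -0.2081, 0.1965]
ee_rot: [0.001, -0.089, 0.996, -0.0]
wrist_force: [-0.8, -0.6, -2.5]
opening: 0.725
gripper_force: 20.0
time: 13.1
tcp_pos: [0.6248, -0.208, 0.1996]
ee_rot: [0.002, -0.089, 0.996, -0.001]
wrist_force: [-0.1, 0.5, -2.0]
opening: 0.724
gripper_force: 20.0
[ 0.62465764 -0.20797415  0.19930013] [283.95702493 184.93192128] [442.76940186  85.12175163] [215.03027437  12.77083622]
```

View pics/w8.png

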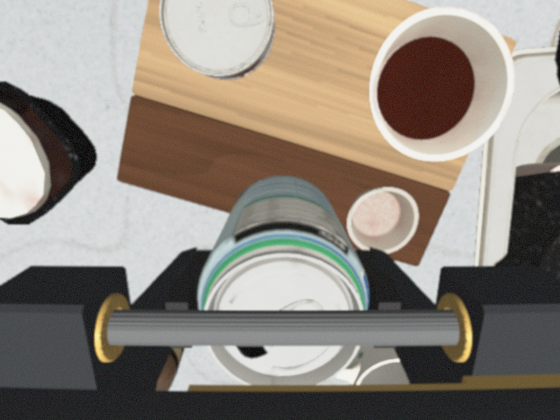

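```bash
python3 -m pendant '[[[0,0,-25],0],[[0,0,-30],0],[[0,0,-25],0],[[0,0,-15],0],[[0,0,-8],0]]'; python3 -m pendant '[[[0,0,-2],0],[[0,0,-2],0],[[0,0,-1],0],[[0,0,0],0],[[0,0,0],0]]'
```

```text
time: 13.57
tcp_pos: [0.6224, -0.2072, 0.0918]
ee_rot: [-0.001, -0.089, 0.996, 0.001]
wrist_force: [0.1, 0.4, -2.4]
opening: 0.724
gripper_force: 20.0
time: 13.98
tcp_pos: [0.6248, -0.2081, 0.0903]
ee_rot: [0.001, -0.089, 0.996, -0.001]
wrist_force: [-0.1, 0.4, -1.2]
opening: 0.727
gripper_force: 20.0
```

```bash
python3 -m pendant '[[[0,0,-1],0],[[0,0,-1],0],[[0,0,0],0],[[0,0,0],0],[[0,0,0],0]]'; python3 -m pendant '[[[0,0,0],0],[[0,0,0],0],[[0,0,0],0],[[0,0,0],0],[[0,0,0],0]]' 0;  python3 -m pendant '[[[0,0,15],0],[[0,0,30],0],[[0,0,38],0],[[0,0,38],0],[[-30,15,20],0]]'; python3 -m pendant '[[[-30,25,0],0],[[-30,25,0],0],[[-30,25,0],0],[[-30,25,0],0],[[-30,25,0],0]]'; python3 -m pendant '[[[-15,25,0],0],[[-15,25,0],0],[[-5,25,0],0],[[0,20,0],0],[[0,12,0],0]]';  python3 - <<'E'
from h import *
snap('wrist','w9');snap('top','t9'); print(readout.state()['tcp_pos'],proj('w9',(.4115,.041,.168)))
a=cv2.imread('pics/w9.png')[:,100:450]; b=cv2.resize(cv2.imread('pics/t9.png')[100:250,290:450],(448,420),interpolation=cv2.INTER_CUBIC)
cv2.imwrite('pics/m9.png',np.hstack([a,b]))
E
```

```text
time: 14.4
tcp_pos: [0.6251, -0.2081, 0.0894]
ee_rot: [0.001, -0.089, 0.996, -0.001]
wrist_force: [-1.5, 0.5, 6.0]
opening: 0.725
gripper_force: 20.0
time: 14.82
tcp_pos: [0.6236, -0.2076, 0.0865]
ee_rot: [-0.0, -0.089, 0.996, 0.0]
wrist_force: [0.7, 0.7, 1.4]
opening: 0.998
gripper_force: 0.0
time: 15.23
tcp_pos: [0.599, -0.1953, 0.2329]
ee_rot: [0.005, -0.089, 0.996, -0.002]
wrist_force: [0.7, 0.3, 0.7]
opening: 1.004
gripper_force: 0.0
time: 15.65
tcp_pos: [0.4421, -0.0668, 0.2274]
ee_rot: [-0.0, -0.089, 0.996, 0.0]
wrist_force: [-0.1, 1.9, 0.8]
opening: 0.998
gripper_force: 0.0
time: 16.07
tcp_pos: [0.408, 0.041, 0.2278]
ee_rot: [0.0, -0.09, 0.996, 0.0]
wrist_force: [-0.1, 0.3, 0.1]
opening: 0.999
gripper_force: 0.0
[0.40845136 0.04065138 0.22776429] [281.89757012 231.80672898]
```

View pics/m9.png

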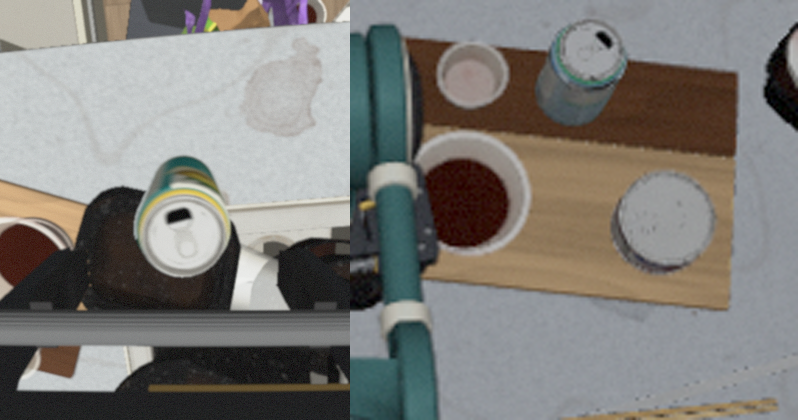

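```bash
python3 -m pendant '[[[3,0,-20],0],[[0,0,-30],0],[[0,0,-30],0],[[0,0,-27],0],[[0,0,0],0]]'; python3 -m pendant '[[[0,0,0],0],[[0,0,0],0],[[0,0,0],0],[[0,0,0],0],[[0,0,0],0]]' 1 20; python3 -m pendant '[[[0,0,5],0],[[0,0,10],0],[[0,0,15],0],[[0,0,15],0],[[0,0,15],0]]'
python3 - <<'E'
from h import *
print('short',atz('t9',375.4,119.3,.135),'cup',atz('t9',290+(472-350)/2.8-.3,100+75/2.8-.3,.055),'tub',atz('t9',290+(470-350)/2.8-.3,100+190/2.8-.3,.071),'tin',atz('t9',290+(667-350)/2.8-.3,100+219/2.8-.3,.06))
E
```

```text
time: 16.58
tcp_pos: [0.4071, 0.0383, 0.1154]
ee_rot: [-0.005, -0.089, 0.996, 0.0]
wrist_force: [-0.9, 0.2, -0.3]
opening: 1.0
gripper_force: 0.0
time: 17.0
tcp_pos: [0.4136, 0.0394, 0.1228]
ee_rot: [0.002, -0.089, 0.996, 0.0]
wrist_force: [0.2, -0.1, 5.1]
opening: 0.734
gripper_force: 20.0
time: 17.42
tcp_pos: [0.4113, 0.0393, 0.1817]
ee_rot: [-0.0, -0.089, 0.996, -0.0]
wrist_force: [1.1, 0.6, -2.2]
opening: 0.732
gripper_force: 20.0
short [ 0.61707037 -0.20760735  0.135     ] cup [ 0.63096971 -0.11635681  0.055     ] tub [ 0.51792281 -0.10880084  0.071     ] tin [ 0.49350962 -0.28297156  0.06      ]
```

```bash
python3 -m pendant '[[[0,-20,12],-0.124],[[0,-25,12],-0.124],[[0,-25,12],-0.124],[[0,-25,12],-0.124],[[0,-30,12],-0.124]]'; python3 -m pendant '[[[8,-32,0],-0.124],[[8,-32,0],-0.124],[[8,-32,0],-0.124],[[8,-32,0],-0.124],[[8,-32,0],-0.124]]'; python3 -m pendant '[[[25,-15,0],-0.124],[[30,-15,0],-0.124],[[35,-12,0],-0.124],[[37,-6,0],-0.124],[[34,-3,0],-0.124]]'; python3 -m pendant '[[[0,0,0],0],[[0,0,0],0],[[0,0,0],0],[[0,0,0],0],[[0,0,0],0]]'
python3 - <<'E'
from h import *
snap('wrist','w10'); print(readout.state()['tcp_pos'],readout.state()['ee_rot'],[proj('w10',x) for x in((.624,-.2075,.135),(.515,-.1043,.071),(.494,-.2833,.06))])
E
```

```text
time: 17.83
tcp_pos: [0.4112, -0.0862, 0.2419]
ee_rot: [0.0, 0.221, 0.975, 0.0]
wrist_force: [0.3, -0.4, -2.6]
opening: 0.736
gripper_force: 20.0
time: 18.25
tcp_pos: [0.4515, -0.2472, 0.2413]
ee_rot: [-0.0, 0.509, 0.861, -0.0]
wrist_force: [-0.3, 0.7, -3.2]
opening: 0.73
gripper_force: 20.0
time: 18.67
tcp_pos: [0.614, -0.2979, 0.2409]
ee_rot: [-0.0, 0.748, 0.664, -0.0]
wrist_force: [-0.6, -0.0, -1.8]
opening: 0.726
gripper_force: 20.0
time: 19.08
tcp_pos: [0.6116, -0.2966, 0.2413]
ee_rot: [0.0, 0.745, 0.667, -0.0]
wrist_force: [0.1, 0.2, -1.2]
opening: 0.729
gripper_force: 20.0
[ 0.61173578 -0.29664252  0.24141653] [2.06862315e-04 7.45240288e-01 6.66795974e-01 6.14304742e-06] [array([287.35905943,  80.81452316]), array([139.93468056, -28.29218349]), array([162.44553009, 184.8144208 ])]
```

View pics/w10.png

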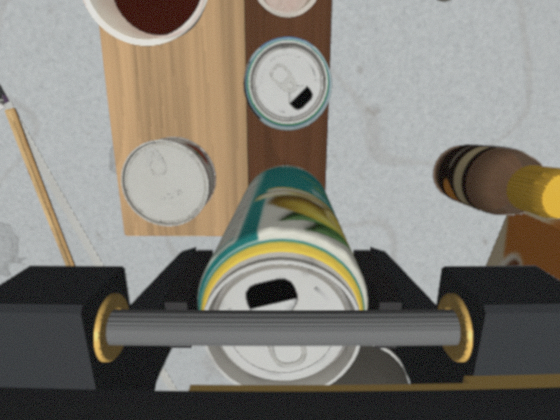

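```bash
python3 -m pendant '[[[3,1,-20],0],[[0,0,-25],0],[[0,0,-25],0],[[0,0,-15],0],[[0,0,-10],0]]'; python3 -m pendant '[[[0,0,-2],0],[[0,0,-1],0],[[0,0,0],0],[[0,0,0],0],[[0,0,0],0]]'; python3 -c "
from h import *
print(atz('w10',166.5,182,.06), readout.state()['tcp_pos'])"
```

```text
time: 19.55
tcp_pos: [0.6137, -0.295, 0.1436]
ee_rot: [-0.002, 0.745, 0.667, -0.001]
wrist_force: [0.6, -0.1, -2.6]
opening: 0.73
gripper_force: 20.0
time: 19.97
tcp_pos: [0.6163, -0.2961, 0.144]
ee_rot: [0.001, 0.745, 0.667, 0.0]
wrist_force: [0.1, 0.2, -1.6]
opening: 0.73
gripper_force: 20.0
[ 0.49853317 -0.28099657  0.06      ] [ 0.61632864 -0.29610151  0.14402787]
```

```bash
python3 -m pendant '[[[0,0,-1],0],[[0,0,-1],0],[[0,0,-1],0],[[0,0,0],0],[[0,0,0],0]]'; python3 -m pendant '[[[0,0,0],0],[[0,0,0],0],[[0,0,0],0],[[0,0,0],0],[[0,0,0],0]]' 0;  python3 -m pendant '[[[0,0,15],0],[[0,0,25],0],[[0,0,30],0],[[0,0,20],0],[[-30,0,10],0]]'; python3 -m pendant '[[[-38,0,0],0.04],[[-38,2,0],0.04],[[-38,2,-10],0.04],[[-38,2,-10],0.04],[[-38,2,-10],0.03]]'; python3 -m pendant '[[[-35,0,-10],0],[[-20,0,-10],0],[[-10,0,-20],0],[[0,0,-20],0],[[0,0,0],0]]' 0.6;  python3 - <<'E'
from h import *
snap('wrist','w11');s=readout.state(); print(s['tcp_pos'],s['ee_rot'],[proj('w11',x) for x in((.3203,-.1896,.005),(.336,-.387,.005),(.3282,-.2883,.005))])
E
```

```text
time: 20.38
tcp_pos: [0.6166, -0.2964, 0.1425]
ee_rot: [0.001, 0.745, 0.667, 0.0]
wrist_force: [-2.5, 0.7, 6.7]
opening: 0.727
gripper_force: 19.9
time: 20.8
tcp_pos: [0.6156, -0.2956, 0.1394]
ee_rot: [-0.0, 0.745, 0.667, -0.0]
wrist_force: [0.6, -0.2, -0.1]
opening: 1.0
gripper_force: 0.0
time: 21.22
tcp_pos: [0.5904, -0.2964, 0.2433]
ee_rot: [0.004, 0.745, 0.667, 0.002]
wrist_force: [-0.1, -0.3, 1.3]
opening: 0.999
gripper_force: 0.0
time: 21.63
tcp_pos: [0.3942, -0.2874, 0.2094]
ee_rot: [0.0, 0.678, 0.735, -0.0]
wrist_force: [-0.5, -0.3, 0.4]
opening: 1.0
gripper_force: 0.0
time: 22.05
tcp_pos: [0.3278, -0.2856, 0.1461]
ee_rot: [-0.003, 0.679, 0.734, 0.0]
wrist_force: [0.1, 0.0, -0.9]
opening: 0.648
gripper_force: 0.0
[ 0.3290559  -0.2864054   0.14791227] [-2.19921332e-03  6.78893879e-01  7.34233109e-01  8.19272133e-05] [array([284.49536088,  77.0295159 ]), array([284.70802545, 300.50586484]), array([284.67539752, 198.66041795])]
```

View pics/w11.png

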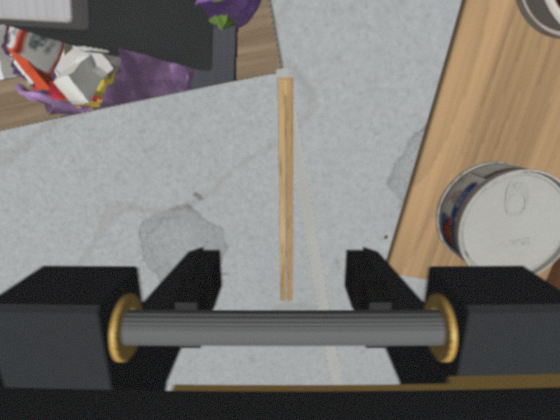

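```bash
python3 -m pendant '[[[0,-1,-30],0],[[0,-1,-35],0],[[0,0,-35],0],[[0,0,-25],0],[[0,0,-11],0]]'; python3 -m pendant '[[[0,0,0],0],[[0,0,-3],0],[[0,0,-3],0],[[0,0,-1],0],[[0,0,0],0]]'
```

```text
time: 22.52
tcp_pos: [0.3301, -0.2886, 0.0115]
ee_rot: [-0.002, 0.678, 0.735, 0.0]
wrist_force: [0.2, 0.9, 1.1]
opening: 0.399
gripper_force: 0.0
time: 22.93
tcp_pos: [0.3317, -0.2905, 0.0078]
ee_rot: [0.001, 0.679, 0.735, -0.0]
wrist_force: [-0.2, -0.8, 0.4]
opening: 0.401
gripper_force: 0.0
```

```bash
python3 -m pendant '[[[0,0,-2],0],[[0,0,-2],0],[[0,0,0],0],[[0,0,0],0],[[0,0,0],0]]'; python3 -m pendant '[[[0,0,0],0],[[0,0,0],0],[[0,0,0],0],[[0,0,0],0],[[0,0,0],0]]' 1 12;  python3 -m pendant '[[[0,0,0],0],[[0,0,0],0],[[0,0,5],0],[[0,0,15],0],[[0,0,15],0]]'
```

```text
time: 23.35
tcp_pos: [0.3307, -0.2897, 0.0027]
ee_rot: [0.0, 0.679, 0.734, -0.0]
wrist_force: [-0.3, -0.7, -0.4]
opening: 0.4
gripper_force: 0.0
time: 23.77
tcp_pos: [0.3308, -0.2897, 0.0027]
ee_rot: [-0.0, 0.679, 0.734, -0.0]
wrist_force: [-0.4, 0.2, 0.2]
opening: 0.132
gripper_force: 12.0
time: 24.18
tcp_pos: [0.33, -0.289, 0.0376]
ee_rot: [-0.001, 0.679, 0.734, 0.0]
wrist_force: [-0.3, -0.4, -0.5]
opening: 0.136
gripper_force: 12.0
```

```bash
python3 -m pendant '[[[0,0,30],0],[[0,0,35],0],[[10,10,35],-0.04],[[20,20,20],-0.04],[[25,25,10],-0.04]]'; python3 -m pendant '[[[28,28,0],-0.04],[[28,28,0],-0.03],[[28,28,0],0],[[25,25,0],0],[[20,19,0],0]]';  python3 -m pendant '[[[0,0,0],0],[[0,0,0],0],[[0,0,-10],0],[[0,0,-20],0],[[0,0,-20],0]]'
python3 - <<'E'
from h import *
snap('wrist','w12'); s=readout.state(); print(s['tcp_pos'],s['ee_rot'])
np.set_printoptions(precision=4,suppress=True)
C,m=cloud('w12')
# tub rim estimate: bright rim points from depth; stick from depth z
x,y=.515,-.1045
s=m&(np.hypot(C[...,0]-x,C[...,1]-y)<.066)&(C[...,2]>.064)&(C[...,2]<.078); Q=C[s]
print(len(Q),Q.min(0),Q.max(0))
g=cv2.imread('pics/w12.png'); print(proj('w12',(x,y,.071)))
E
```

```text
time: 24.6
tcp_pos: [0.3875, -0.2363, 0.1723]
ee_rot: [0.004, 0.723, 0.691, 0.0]
wrist_force: [1.4, -1.3, 0.1]
opening: 0.137
gripper_force: 12.0
time: 25.02
tcp_pos: [0.5163, -0.1044, 0.1683]
ee_rot: [0.0, 0.745, 0.667, 0.0]
wrist_force: [-0.7, -0.5, -0.4]
opening: 0.132
gripper_force: 12.0
time: 25.43
tcp_pos: [0.5143, -0.1079, 0.1175]
ee_rot: [0.001, 0.746, 0.666, 0.0]
wrist_force: [0.5, -0.0, -0.6]
opening: 0.133
gripper_force: 12.0
[ 0.51065995 -0.10712798  0.11248225] [-0.00268627  0.74585525  0.66609964 -0.00199947]
4180 [ 0.4598 -0.1592  0.064 ] [ 0.5733 -0.0481  0.073 ]
[284.4172 226.7673]
```

```bash
python3 -m pendant '[[[1,1,-10],0],[[0,1,-10],0],[[0,0,-10],0],[[0,0,-5],0],[[0,0,0],0]]'; python3 -m pendant '[[[0,0,0],0],[[0,0,0],0],[[0,0,-1],0],[[0,0,0],0],[[0,0,0],0]]'
```

```text
time: 25.9
tcp_pos: [0.5147, -0.1046, 0.0814]
ee_rot: [-0.001, 0.745, 0.667, -0.001]
wrist_force: [-1.1, -0.1, -1.0]
opening: 0.132
gripper_force: 12.0
time: 26.32
tcp_pos: [0.5161, -0.1047, 0.0821]
ee_rot: [0.0, 0.745, 0.667, 0.0]
wrist_force: [-0.7, -0.5, -1.0]
opening: 0.133
gripper_force: 12.0
```

```bash
python3 -m pendant '[[[0,0,-2],0],[[0,0,-2],0],[[0,0,-2],0],[[0,0,0],0],[[0,0,0],0]]'; python3 -m pendant '[[[0,0,-1],0],[[0,0,0],0],[[0,0,0],0],[[0,0,-1],0],[[0,0,0],0]]'
```

```text
time: 26.73
tcp_pos: [0.5155, -0.1046, 0.0754]
ee_rot: [-0.0, 0.745, 0.667, -0.0]
wrist_force: [0.1, -0.4, -1.5]
opening: 0.13
gripper_force: 12.0
time: 27.15
tcp_pos: [0.5157, -0.1047, 0.0736]
ee_rot: [-0.0, 0.745, 0.667, -0.0]
wrist_force: [-0.2, -0.1, -0.5]
opening: 0.133
gripper_force: 12.0
```

```bash
python3 -m pendant '[[[0,0,-1],0],[[0,0,0],0],[[0,0,0],0],[[0,0,0],0],[[0,0,0],0]]'; python3 -m pendant '[[[0,0,0],0],[[0,0,0],0],[[0,0,0],0],[[0,0,0],0],[[0,0,0],0]]' 0.7; python3 -m pendant '[[[0,0,10],0],[[0,0,20],0],[[0,0,30],0],[[0,0,30],0],[[0,0,30],0]]';python3 -m pendant '[[[-35,0,10],0],[[-35,0,10],0],[[-35,0,10],0],[[-10,0,0],0],[[0,0,0],0]]'
python3 - <<'E'
from h import *
np.set_printoptions(precision=4,suppress=True)
python=readout.state(); print(python['tcp_pos'])
snap('wrist','w13'); C,m=cloud('w13')
def P(n,s): Q=C[s&m]; print(n,len(Q),Q.min(0) if len(Q) else'',Q.max(0) if len(Q) else'', Q.mean(0) if len(Q) else ''); return Q
hsv=cv2.cvtColor(cv2.imread('pics/w13.png'),cv2.COLOR_BGR2HSV)
wood=(hsv[...,1]>70)&(hsv[...,0]>8)&(hsv[...,0]<25)
X,Y,Z=C[...,0],C[...,1],C[...,2]
Q=P('stick',wood&(Z>.065)&(Z<.085)&(abs(X-.515)<.05)&(abs(Y+.1045)<.12))
if len(Q):
  (c,sz,a)=cv2.minAreaRect(Q[:,:2].astype(np.float32)); print(c,sz,a)
for n,x,y,z in(('cup',.63,-.117,.055),('short',.624,-.2075,.135),('tall',.616,-.296,.188)): P(n,(np.hypot(X-x,Y-y)<.045)&(Z>z-.01)&(Z<z+.01)); print(proj('w13',(x,y,z)))
E
```

```text
time: 27.57
tcp_pos: [0.5159, -0.1047, 0.0728]
ee_rot: [0.0, 0.745, 0.667, 0.0]
wrist_force: [-0.1, -0.1, 1.0]
opening: 0.133
gripper_force: 12.0
time: 27.98
tcp_pos: [0.5157, -0.1047, 0.0726]
ee_rot: [-0.0, 0.745, 0.667, -0.0]
wrist_force: [-0.5, 0.7, 0.3]
opening: 0.3
gripper_force: 0.0
time: 28.4
tcp_pos: [0.5154, -0.1046, 0.1944]
ee_rot: [-0.0, 0.745, 0.667, -0.0]
wrist_force: [0.9, 0.0, -0.6]
opening: 0.3
gripper_force: 0.0
time: 28.82
tcp_pos: [0.3993, -0.1047, 0.2239]
ee_rot: [0.001, 0.746, 0.666, 0.001]
wrist_force: [0.6, 0.1, -1.3]
opening: 0.299
gripper_force: 0.0
[ 0.3993 -0.1047  0.2239]
stick 3044 [ 0.465  -0.1886  0.0667] [0.5287 0.0154 0.085 ] [ 0.5056 -0.0792  0.0767]
(0.5097008943557739, -0.08225812762975693) (0.06046351045370102, 0.20801731944084167) 11.77748966217041
cup 1313 [ 0.6007 -0.1478  0.045 ] [ 0.6632 -0.0845  0.0568] [ 0.6391 -0.1173  0.0519]
[527.0944 173.5156]
short 763 [ 0.5929 -0.2125  0.125 ] [ 0.6137 -0.1806  0.1367] [ 0.6024 -0.1971  0.1304]
[576.8652 303.6168]
tall 0   
[604.8218 447.3681]
```

```bash
python3 -m pendant '[[[-2,36,12],0],[[-2,38,12],0],[[-2,38,12],0],[[-2,38,12],0],[[-2,38,12],0]]'; python3 -m pendant '[[[0,38,0],0],[[0,38,0],0],[[0,20,0],0],[[0,0,0],0],[[0,0,0],0]]'
python3 - <<'E'
from h import *
np.set_printoptions(precision=4,suppress=True)
snap('top','t14');snap('scene','s14')
g=cv2.imread('pics/t14.png');hsv=cv2.cvtColor(g,cv2.COLOR_BGR2HSV)
C,m=cloud('t14');X,Y,Z=C[...,0],C[...,1],C[...,2]
def circ(n,x,y,z,R):
  s=m&(np.hypot(X-x,Y-y)<R+.03)&(abs(Z-z)<.006); Q=C[s]; 
  print(n,len(Q),(Q.min(0)+Q.max(0))/2,np.ptp(Q,0)) if len(Q) else print(n,0)
circ('tub',.515,-.1045,.069,.03);circ('cup',.632,-.116,.053,.01);circ('short',.624,-.2075,.133,.01);circ('tall',.616,-.296,.186,.01);circ('tin',.496,-.282,.057,.025)
# stick: colour diff against t0
d=cv2.absdiff(g,cv2.imread('pics/top0.png')).max(2)
s=(hsv[...,0]>8)&(hsv[...,0]<28)&(hsv[...,1]>60)&(hsv[...,2]>90)&(d>25); box=np.zeros_like(s); box[130:215,295:385]=1; s&=box
n,l,st,ce=cv2.connectedComponentsWithStats(s.astype(np.uint8),connectivity=8); 
for i in np.argsort(-st[1:,4])[:4]+1: print(st[i],ce[i],atz('t14',*ce[i],.076))
v,u=np.nonzero(s);P=np.array([atz('t14',a,b,.076)[:2] for a,b in zip(u,v)],np.float32); print(len(P),cv2.minAreaRect(P) if len(P) else '')
print('moved pix tin/tub area',)
E
```

```text
time: 29.28
tcp_pos: [0.3916, 0.0853, 0.2833]
ee_rot: [0.0, 0.745, 0.667, 0.0]
wrist_force: [0.2, -0.3, -0.1]
opening: 0.302
gripper_force: 0.0
time: 29.7
tcp_pos: [0.3913, 0.1805, 0.2822]
ee_rot: [-0.0, 0.744, 0.668, -0.001]
wrist_force: [0.6, 1.2, -0.7]
opening: 0.302
gripper_force: 0.0
tub 439 [ 0.5169 -0.1061  0.069 ] [0.112  0.1148 0.012 ]
cup 137 [ 0.632  -0.1172  0.0529] [0.0631 0.0593 0.0116]
short 441 [ 0.623  -0.2103  0.1329] [0.0571 0.0582 0.0117]
tall 457 [ 0.6149 -0.2976  0.1859] [0.0578 0.0567 0.0117]
tin 881 [ 0.4959 -0.2823  0.057 ] [0.0844 0.0845 0.0119]
[308 164  48   9 228] [330.9123 168.3904] [ 0.5143 -0.1041  0.076 ]
[297 163   6   5  14] [299.7857 164.6429] [ 0.5245 -0.0288  0.076 ]
[304 166   3   2   4] [305.   166.75] [ 0.519  -0.0413  0.076 ]
[342 134   2   2   2] [342.5 134.5] [ 0.6014 -0.1359  0.076 ]
249 ((0.554166316986084, -0.0925200954079628), (0.14055976271629333, 0.09781237691640854), 89.555419921875)
moved pix tin/tub area
```

Run:
```python
from h import *
np.set_printoptions(precision=4,suppress=True)
C,m=cloud('t14');C2,m2=cloud('top0')
s=m&(C[...,2]>.062)&(C[...,2]<.09)&(C[...,2]-C2[...,2]>.004)&(abs(C[...,0]-.515)<.04)&(abs(C[...,1]+.1045)<.13)
Q=C[s]; print(len(Q),Q[:,:3].mean(0)); i=Q[:,1].argsort(); 
A=np.c_[Q[:,1]+.1045,np.ones(len(Q))]; print('x slope',np.linalg.lstsq(A,Q[:,0],rcond=None)[0],'z',np.linalg.lstsq(A,Q[:,2],rcond=None)[0],'y range',np.percentile(Q[:,1],[0,2,98,100]))
```

```text
367 [ 0.5134 -0.1075  0.0752]
x slope [0.0409 0.5136] z [0.0283 0.0753] y range [-0.2    -0.1965 -0.004   0.0223]
```

```bash
python3 -c "
from h import *
print(r.finish_job())"
```

```text
the job is handed in; nothing more can be done
None
```

The job is handed in at about 30 s of robot time: by my last measurements the cup, both cans and the chopsticks are each within about 5 mm of their places and released, and the tub and tin are where they started, but the judge's verdict was not shown and I viewed 17 pictures, over the limit of 14.

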